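Lock the bead drawers

ROBOT

A 6-joint arm with a two-finger parallel gripper is mounted at the origin on the work surface. World frame = base frame: x ahead of the robot, y to its left, z up, the work surface at z = 0. Lengths are in m, angles in rad, forces in N, time in s.
With the tool pointing down it reaches from about 0.225 to 0.725 m from the base axis. Payload 3.1 kg.
Tool frame: the origin (TCP) lies at the very end of the fingers, on their centre line; the grasp point (between the pads) lies 19 mm behind it (hold_point_z is the distance from the TCP to the grasp point, in m); z points along the fingers, y is the direction in which the jaws open and shut (so a half turn about z gives the same grasp; the last joint's range is limited). The gripper opens to 85 mm and grips with 20 to 120 N. Pads are 22 mm wide; open, the fingers measure 114 mm over their backs; the gripper's body (76 mm by 85 mm) begins 54 mm behind the grasp point. The pads swing forward as they close: fully open they stand 13 mm farther back than shut.
Start: joints at [1.075, 0.048, 0.099, 1.622, 0, 1.443], TCP at [0.189, 0.49, 0.231] pointing down, gripper open.
Joint ranges: [-2.91, 2.91], [-0.99, 1.94], [-1.21, 1.42], [-2.12, 2.29], [-1.49, 1.47], [-3.14, 3.14]. Speed limits (rad/s): [2.79, 2.79, 3.14, 3.14, 3.14, 3.14].

INTERFACE

Orientations are given as a 3x3 rotation matrix whose columns are the frame's x, y, z axes.
In Python, from workcell import * gives the robot as it stands. The module is installed in compiled form; this text tells all that it offers.
- The arm moves only by the shell command python3 -m crank 'ROWS' [FORCE]. ROWS is JSON, a list of rows, each a list of 3 entries, a list of its own where there are three numbers: the shift along the world's x, y, z in cm, then the turn, a rotation vector about the world's x, y, z in rad, then the opening, from 0 (shut) to 1 (fully open). A call has 1 to 8 rows; each row shifts and turns the commanded pose from where the row before left it; what a row does not reach is not made up. A row lasts 1/8 s, in which the tool goes at most 62.5 mm and 10.7 degrees, less where a joint would pass 70% of its speed; a pose out of reach is approached as far as the arm can. A call is refused whole if a number of a shift passes 6.25 or a number of a turn 0.188, either way. A call with a gripper value outside its range is refused whole. The fingers move at their own pace and stop on an object; FORCE is the grip in N (left out, the last holds). Time passes only in rows, so rows that do not move let the fingers close. It gives the time, the measured TCP pose, the force and the opening at its end, in the units of the state.
- sense(): the state, without advancing time (a new reading comes with each control period).
- grab_frame(name): name is "side" or "top"; returns the picture (384x512x3 uint8, red, green, blue); there is no depth.
- camera_model(name): a dict with "camera_matrix" (3x3 intrinsics, pixels), "dist_coeffs" ([k1, k2, p1, p2, k3] as OpenCV has them; the pictures are not rectified), "R" (3x3) and "t" (3): a world point X has camera coordinates R X + t. Camera axes: x right, y down, z forward; pixel columns grow to the right and rows downward; lengths in m; the calibration is good to about 2 mm. A picture is of the moment at which its call begins. camera_model takes no time and is no camera call.
- close_job(): hands the job in, once; it reports no verdict.
Trained networks look in the newest picture that a camera, given by its name, has taken for a name from the list of things; names that differ only in an ending like _2 or _b are one class to them, and where a whole thing is asked for, a point or a joint stands for the part that bears it (a point fixed in the world has none). Each returns a list of dicts, best first, with "confidence" (0 to 1); they miss things now and then, are a little off and sometimes report something else, mostly with a low value. They report only what shows in the picture. A call takes as long as a camera call. They do not tell look-alikes from the thing itself.
- outline_of(target, camera): "pixels" (384x512 bool, what is visible of it) and "rect" ([left, top, width, height] in pixels, round what is visible of it).
- pinpoint(target, camera): "uv" ([column, row] in pixels: a listed point, or the origin of a listed thing).
The state is a dict: "t": time; "joint_pos": joint angles; "qd": joint speeds; "joint_torque": joint torques, N m; "tcp_pos": TCP position; "orientation": TCP orientation; "wrist_force": force on the tool from outside, world axes, zero at the start; "torque": the same for the moment, N m; "opening": finger opening in m.
Only numpy, scipy, OpenCV 4.12 (cv2) and the standard library are available. Lean on these libraries where they do the work, as an engineer would, in place of code of your own. Each camera call takes 0.05 s, during which the arm holds its last target.

TASK

First push the bead unit's top drawer, which sticks out a little, fully shut. Then take the blue-headed key out of its pine block, push it fully into the lock on top of the unit, wiggling it past the sticky pins, and turn it a quarter turn clockwise (seen from above). The lock is sprung, so finish still gripping the key in the lock and holding it turned; leave the cup, tweezers, gauge and stacked trays where they are.

Things in the scene. Friction and masses are not known exactly. Their poses are not given: they have to be found in the camera images.
- drawer_pull (a point): middle of the front face of the small frosted pull bar on the top drawer, 50 mm wide, 8 mm high, standing out 14 mm from the drawer's front panel (172 wide, 41 high, pull at mid height). It moves with the drawer. Its x axis points into the unit (the way to push), z up. It is 108 mm above the table, 27 mm below the unit's top.
- drawer (a joint): how far the top drawer stands out of the unit, m; 0 = fully shut (hard stop). Slides with about 2 N of friction and stays where it is left.
- lock_mouth (a point): centre of the brass lock's top face, the mouth of the keyway, 3 mm above the drawer unit's top. z up, x to the unit's back; does not turn with the lock. Unturned, the keyway is a vertical slot 14 mm long (along y), 6.6 mm wide (along x), 29.5 mm deep, with a 2.5 mm 45-degree funnel all round. Two sticky pins in it resist the key (see pins).
- plug (a joint): turn of the lock, rad: 0 unturned, grows as it is turned clockwise seen from above, hard stop at 1.6; a spring turns it back to 0 when let go (about 0.03 N m at 0, 0.09 N m at 1.57, plus friction of 0.01). The key has about 0.13 rad of play in the keyway. In line with the slot lies a green dot on the unit when unturned, a red one when turned a quarter.
- key: key standing blade-down in its block, 60 mm long overall, about 35 g. Origin: centre of the underside of its blue collar (24 along y x 14 along x x 4 mm high), which rests on the block's top and, when the key is fully in, on the lock's face. z up. Steel blade below: 24 mm long, 12 wide (y), 5 thick (x), the last 9 mm tapering to 3 wide. Either way round fits.
- block: pine key block fixed to the table, 50 x 50 x 30 mm, with a vertical slot 15 x 7.6 mm that holds the key; the slot's long side along y. Origin: centre of its underside. It stands left or right of the unit's front, where the cup stands on the other side.
- cup: loose white ceramic cup, 85 mm high, 76 mm across the rim; origin under its centre. Leave alone.
- tweezers: loose steel tweezers lying flat, about 135 mm long (along x), 5 mm high; origin under the middle. Leave alone.
- gauge: loose steel bead sizing gauge, a plate 120 (x) x 45 x 3 mm with a row of holes, lying flat; origin under the middle. Leave alone.
- trays: green plastic tray nested in a clear one, 110 (x) x 150 (y) x 47 mm high, loose; origin under the centre. Leave alone.
- pins (a point): point on the lock's axis 10 mm below its face, between two sprung sticky pins that stand out 2.7 mm into the slot from its short ends, 7.5 and 12.5 mm below the face. Each yields sideways at 5 to 7 N as the key's tapered tip wedges it aside: pushing down meets about 8 to 20 N; small wiggles (1 mm along the slot, a few degrees of yaw) ease it.
- unit: the drawer unit in frosted plastic, fixed to the table, 180 deep (x), 180 wide (y), 135 mm high; origin under its centre, front to its -x. Lock on its top, 55 mm behind the front, midway across. Only the top drawer moves.
- key_head (a point): middle of the key's blue plastic head, 20 mm above the key's origin: a slab 26 mm wide (along y), 10 mm thick (along x), 32 mm high. Grip it across its 10 mm thickness. Axes as the key's.
There are look-alikes about, which are no part of the job. Of the things shaped like the key, the blue one is meant.

How it is judged:
By the outcome, as a careful person would: the job done as asked, in the order asked, and still so for the second after the job is handed in, while the arm keeps its last pose, push and grip.
It also fails if it takes over 61 s, if anything falls off the work surface, if the arm or the gripper's body presses on something with over 40 N, if the wrist force passes 120 N, or if a joint passes its speed limit or range.

## Working session

There is one attempt and no reset: what is moved stays moved. The work goes in short steps, Python scripts to look and compute and a shell command to move; the robot and the scene stay as the last step left them, time stands still between calls to the robot, and variables do not carry over. Pictures are saved under pics/ and viewed, and the job is handed in when it is done.

```bash
mkdir -p pics; python3 - <<'E'
from workcell import *
import cv2,numpy as np
s=sense(); print(s['t'],s['tcp_pos'],s['orientation'],s['opening'])
for n in ("side","top"):
    im=grab_frame(n); cv2.imwrite(f'pics/{n}0.png',cv2.cvtColor(im,cv2.COLOR_RGB2BGR))
    m=camera_model(n); print(n,m)
    for T in ("drawer_pull","lock_mouth","key","key_head","block","unit"):
        print(T,[(np.round(d['uv'],1).tolist(),round(d['confidence'],2)) for d in pinpoint(T,n)][:4])
E
```

```text
0.0 [0.18847529 0.48933021 0.23009313] [[-9.33127438e-01  3.59543953e-01 -1.15342743e-03]
 [ 3.59545663e-01  9.33125109e-01 -2.10887123e-03]
 [ 3.18060198e-04 -2.38255544e-03 -9.99997111e-01]] 0.0852297586522649
side {'camera_matrix': array([[365.44110482,   0.        , 257.89752589],
       [  0.        , 365.44110482, 190.25724959],
       [  0.        ,   0.        ,   1.        ]]), 'dist_coeffs': array([-0.00929749,  0.        ,  0.        ,  0.        ,  0.        ]), 'R': array([[-0.75745777, -0.65275743,  0.01286348],
       [-0.46783345,  0.52891886, -0.70807959],
       [ 0.45540047, -0.54235835, -0.70601546]]), 't': array([0.42082957, 0.32907446, 0.57492569])}
drawer_pull [([266.7, 202.1], 0.91), ([304.4, 145.8], 0.31)]
lock_mouth [([233.0, 169.9], 0.92)]
key [([219.4, 283.5], 0.88), ([224.1, 346.5], 0.87), ([183.1, 314.2], 0.56)]
key_head [([227.0, 363.3], 0.91), ([182.5, 309.4], 0.53), ([228.6, 282.9], 0.52)]
block [([186.0, 325.6], 0.62)]
unit []
top {'camera_matrix': array([[464.53441059,   0.        , 255.73900965],
       [  0.        , 464.53441059, 185.04773091],
       [  0.        ,   0.        ,   1.        ]]), 'dist_coeffs': array([-0.00806613,  0.        ,  0.        ,  0.        ,  0.        ]), 'R': array([[ 0.02203513, -0.99963649,  0.01553526],
       [-0.98091903, -0.02461962, -0.19285156],
       [ 0.19316393, -0.01098932, -0.98110495]]), 't': array([-0.00803872,  0.54292559,  0.95038993])}
drawer_pull [([243.7, 191.8], 0.96)]
lock_mouth [([249.7, 146.1], 0.56)]
key [([181.4, 205.7], 0.81), ([355.0, 207.9], 0.74), ([135.2, 206.2], 0.45)]
key_head [([133.2, 255.2], 0.83), ([248.4, 144.0], 0.69), ([185.8, 210.3], 0.6), ([136.7, 201.7], 0.42)]
block [([138.2, 206.5], 0.81)]
unit [([247.1, 145.0], 0.71), ([133.4, 203.2], 0.61)]
```

View pics/side0.png

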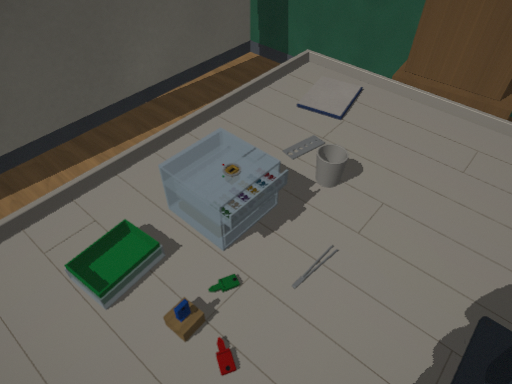

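View pics/top0.png

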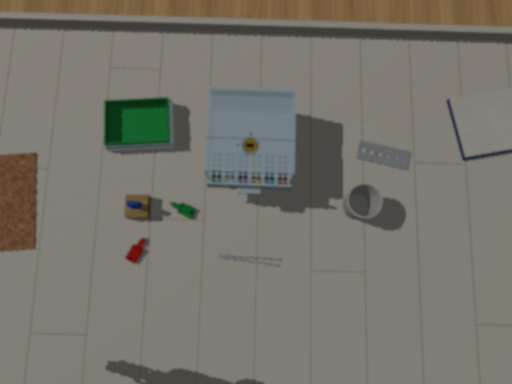

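```bash
cat > h.py <<'E'
import numpy as np,cv2
from workcell import camera_model
C={n:camera_model(n) for n in("side","top")}
def ray(n,uv):
    m=C[n]; p=cv2.undistortPoints(np.array([[uv]],float),m['camera_matrix'],m['dist_coeffs'])[0,0]
    R=np.array(m['R']);t=np.array(m['t'])
    return -R.T@t, R.T@np.array([p[0],p[1],1.])
def onz(n,uv,z):
    o,d=ray(n,uv); return o+d*(z-o[2])/d[2]
def tri(a,b):
    A=[];B=[]
    for n,uv in(("side",a),("top",b)):
        o,d=ray(n,uv); d=d/np.linalg.norm(d); P=np.eye(3)-np.outer(d,d);A.append(P);B.append(P@o)
    return np.linalg.lstsq(np.vstack(A),np.hstack(B),rcond=None)[0]
def proj(n,X):
    m=C[n]; r=cv2.Rodrigues(np.array(m['R']))[0]
    return cv2.projectPoints(np.array(X,float).reshape(-1,3),r,np.array(m['t']),m['camera_matrix'],m['dist_coeffs'])[0][:,0]
def crop(im,x,y,w,h,k):  # RGB in
    return cv2.cvtColor(cv2.resize(im[y:y+h,x:x+w],None,fx=k,fy=k,interpolation=cv2.INTER_CUBIC),cv2.COLOR_RGB2BGR)
E
python3 - <<'E'
from h import *
s=cv2.imread('pics/side0.png')[...,::-1];t=cv2.imread('pics/top0.png')[...,::-1]
cv2.imwrite('pics/s1.png',crop(s,150,125,150,115,5))
cv2.imwrite('pics/t1.png',crop(t,190,80,130,120,5))
a=crop(s,150,285,60,60,6);b=crop(t,110,180,60,60,6)
cv2.imwrite('pics/k1.png',np.hstack([a,b]))
p=onz
print('pull',tri((266.7,202.1),(243.7,191.8)),onz('side',(266.7,202.1),.108),onz('top',(243.7,191.8),.108))
print('lock',tri((233,169.9),(249.7,146.1)),onz('side',(233,169.9),.138),onz('top',(249.7,146.1),.138))
E
```

```text
pull [0.513918   0.02819984 0.11469974] [0.51523316 0.02233521 0.108     ] [0.51752294 0.02952055 0.108     ]
lock [0.60648248 0.02001047 0.1371531 ] [0.60663889 0.02096349 0.138     ] [0.60550835 0.01956822 0.138     ]
```

View pics/s1.png

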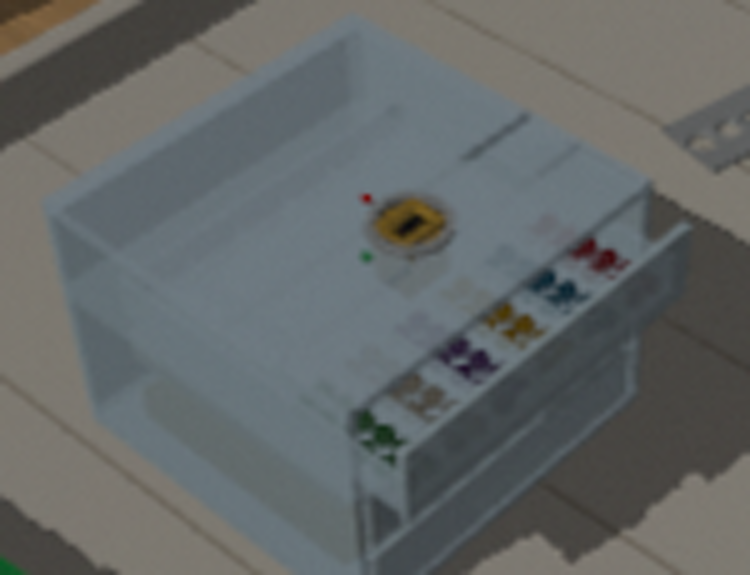

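View pics/t1.png

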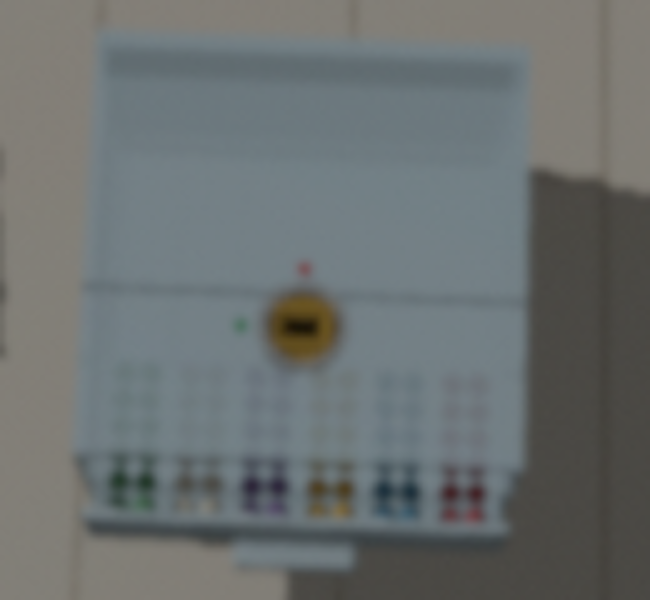

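View pics/k1.png

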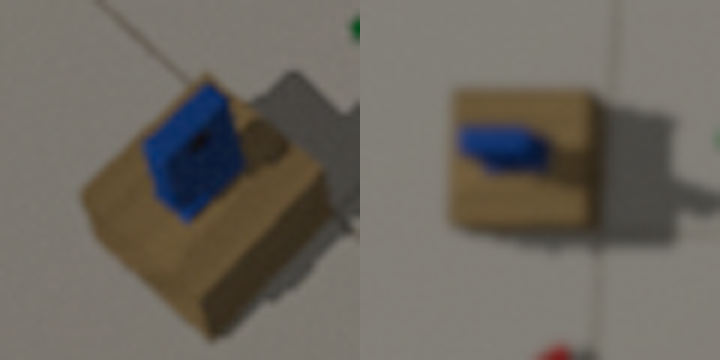

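```bash
python3 - <<'E'
from h import *
T=lambda x,y:(190+x/5-.4,80+y/5-.4)
S=lambda x,y:(150+x/5-.4,125+y/5-.4)
for n,l in(('top',[T(78,457),T(522,468),T(530,47),T(101,38)]),('side',[S(357,410),S(650,183),S(355,18),S(48,203)])):
    P=np.array([onz(n,u,.135) for u in l]); print(n,np.round(P[:,:2],4).tolist())
    print('centre',P.mean(0)[:2],'y axis ang',[np.degrees(np.arctan2(-(a-b)[0],(a-b)[1])) for a,b in((P[0],P[1]),(P[3],P[2]))],'xang',[np.degrees(np.arctan2((a-b)[1],(a-b)[0])) for a,b in((P[3],P[0]),(P[2],P[1]))])
print('lock top',onz('top',T(302,326),.138),'side',onz('side',S(410,223),.138),tri(S(410,223),T(302,326)))
print('green',onz('top',T(240,325),.135),onz('side',S(366,257),.135))
print('red',onz('top',T(305,269),.135),onz('side',S(366,199),.135))
print('pull front edge top',onz('top',T(234,567),.112),onz('top',T(354,570),.112))
print('panel top front',onz('top',T(88,530),.1285),onz('top',T(505,537),.1285))
KS=lambda x,y:(150+x/6-.4,285+y/6-.4); KT=lambda x,y:(110+(x-360)/6-.4,180+y/6-.4)
print('block top corners top',[np.round(onz('top',KT(*u),.03)[:2],4).tolist() for u in((453,91),(588,91),(588,228),(450,226))])
print('block top corners side',[np.round(onz('side',KS(*u),.03)[:2],4).tolist() for u in((82,197),(207,75),(328,180),(205,297))])
# head top z=.03+.036
print('head top, top',[np.round(onz('top',KT(*u),.066)[:2],4).tolist() for u in((460,127),(524,127),(460,152))])
print('head top, side',[np.round(onz('side',KS(*u),.066)[:2],4).tolist() for u in((143,145),(210,84),(225,93))])
E
```

```text
top [[0.5527, 0.1068], [0.5528, -0.07], [0.7312, -0.0723], [0.7301, 0.1049]]
centre [0.64169248 0.01735708] y axis ang [np.float64(0.008827987290925264), np.float64(0.3594694346440355)] xang [np.float64(-0.5872534385422216), np.float64(-0.7209528172677666)]
side [[0.5556, 0.107], [0.5547, -0.0663], [0.7308, -0.0678], [0.733, 0.1091]]
centre [0.64352473 0.02050829] y axis ang [np.float64(-0.2772390085437216), np.float64(-0.7285782425515547)] xang [np.float64(0.6624131801282453), np.float64(-0.5035449934979505)]
lock top [0.60822738 0.01903278 0.138     ] side [0.61024133 0.02130179 0.138     ] [0.60985238 0.01979413 0.13671113]
green [0.60884815 0.04400541 0.135     ] [0.61168241 0.0454933  0.135     ]
red [0.63303971 0.01841455 0.135     ] [0.63666192 0.02020299 0.135     ]
pull front edge top [0.51396634 0.04414721 0.112     ] [ 0.51393842 -0.00440565  0.112     ]
panel top front [0.5245384  0.10216389 0.1285    ] [ 0.52585984 -0.0640181   0.1285    ]
block top corners top [[0.5186, 0.2904], [0.5198, 0.2412], [0.4695, 0.2379], [0.469, 0.2877]]
block top corners side [[0.5194, 0.2934], [0.5216, 0.2441], [0.4699, 0.2432], [0.4704, 0.2896]]
head top, top [[0.4998, 0.2772], [0.5003, 0.2547], [0.4909, 0.2765]]
head top, side [[0.5003, 0.2798], [0.5004, 0.2554], [0.4951, 0.2545]]
```

```bash
python3 -m crank '[[[2.2,-3.9,0],[0,0,0.16],0],[[2.2,-3.9,0],[0,0,0.16],0],[[2.2,-3.9,0],[0,0,0.16],0],[[2.2,-3.9,0],[0,0,0.16],0],[[2.2,-3.9,0],[0,0,0.16],0],[[2.2,-3.9,0],[0,0,0.16],0],[[2.2,-3.9,0],[0,0,0.16],0],[[2.2,-3.9,0],[0,0,0.16],0]]' 30
python3 -m crank '[[[2.2,-3.9,0],[0,0,0.16],0],[[2.2,-3.9,0],[0,0,0.16],0],[[2.2,-3.9,0],[0,0,0.16],0],[[2.2,-3.9,0],[0,0,0.16],0],[[0,0,0],[0,0,0.02],0]]'
python3 -c "
from workcell import *
s=sense();print(s['joint_pos'],s['tcp_pos'],s['orientation'])"
```

```text
t: 1.7
tcp_pos: [0.3654, 0.1766, 0.2316]
orientation: [[-0.608, -0.794, 0.001], [-0.794, 0.608, 0.0], [-0.001, -0.001, -1.0]]
wrist_force: [0.4, -0.5, -0.6]
opening: 0.0
t: 2.33
tcp_pos: [0.4537, 0.0195, 0.2309]
orientation: [[-0.002, -1.0, -0.0], [-1.0, 0.002, -0.001], [0.001, 0.0, -1.0]]
wrist_force: [-0.3, 0.2, 0.7]
opening: 0.0
[-1.04416102e-01 -1.35722436e-01 -7.90453729e-02  1.62759414e+00
 -5.33893482e-04 -1.67286386e+00] [0.45372799 0.01954766 0.23093717] [[-2.34848584e-03 -9.99997227e-01 -1.75739746e-04]
 [-9.99997108e-01  2.34857666e-03 -5.18400143e-04]
 [ 5.18811444e-04  1.74521782e-04 -9.99999850e-01]]
```

```bash
python3 -m crank '[[[0,0,-4.4],[0,0,0],0],[[0,0,-4.4],[0,0,0],0],[[0,0,-4.4],[0,0,0],0],[[1.5,0,0],[0,0,0],0],[[1.5,0,0],[0,0,0],0],[[0.8,0,0],[0,0,0],0]]'
python3 -m crank '[[[0.5,0,0],[0,0,0],0],[[0.5,0,0],[0,0,0],0],[[0,0,0],[0,0,0],0]]'
python3 - <<'E'
from h import *
from workcell import *
s=grab_frame('side');t=grab_frame('top')
cv2.imwrite('pics/p1.png',np.hstack([crop(s,190,125,110,110,3),crop(t,190,100,110,110,3)]))
E
```

```text
t: 3.08
tcp_pos: [0.4908, 0.0228, 0.0993]
orientation: [[0.002, -1.0, -0.0], [-1.0, -0.002, 0.0], [-0.0, 0.0, -1.0]]
wrist_force: [-0.5, -0.5, 0.0]
opening: 0.0
t: 3.45
tcp_pos: [0.5009, 0.0219, 0.0995]
orientation: [[0.001, -1.0, 0.0], [-1.0, -0.001, 0.0], [-0.0, -0.0, -1.0]]
wrist_force: [0.2, -0.4, -0.2]
opening: 0.0003
```

View pics/p1.png

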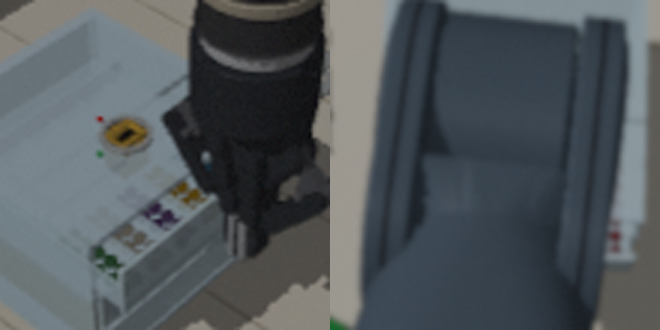

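```bash
python3 -m crank '[[[-1.5,0,0],[0,0,-0.02],0],[[0,0,0],[0,0,-0.18],0],[[0,0,0],[0,0,-0.18],0],[[0,0,0],[0,0,-0.18],0],[[0,0,0],[0,0,-0.18],0],[[0,0,0],[0,0,-0.18],0],[[0,0,0],[0,0,-0.18],0],[[0,0,0],[0,0,-0.18],0]]'
python3 -m crank '[[[0,0,0],[0,0,-0.18],0],[[0.5,-0.2,0],[0,0,-0.11],0],[[0.5,0,0],[0,0,0],0],[[0.5,0,0],[0,0,0],0],[[0.5,0,0],[0,0,0],0],[[0.5,0,0],[0,0,0],0]]'

```

```text
t: 4.55
tcp_pos: [0.4855, 0.0218, 0.0993]
orientation: [[-0.959, -0.282, -0.0], [-0.282, 0.959, -0.0], [0.0, 0.0, -1.0]]
wrist_force: [-0.9, 0.3, 0.1]
opening: -0.0001
t: 5.3
tcp_pos: [0.5104, 0.0198, 0.0992]
orientation: [[-1.0, -0.003, -0.002], [-0.003, 1.0, -0.0], [0.002, -0.0, -1.0]]
wrist_force: [-2.1, -0.4, 1.0]
opening: 0.0002
```

```bash
python3 -m crank '[[[0.5,0,0],[0,0,0],0],[[0.5,0,0],[0,0,0],0],[[0.2,0,0],[0,0,0],0]]'
python3 -m crank '[[[0.2,0,0],[0,0,0],0],[[0.2,0,0],[0,0,0],0]]'
python3 -m crank '[[[0.2,0,0],[0,0,0],0],[[0,0,0],[0,0,0],0]]'

```

```text
t: 5.68
tcp_pos: [0.5231, 0.0197, 0.0992]
orientation: [[-1.0, -0.002, -0.0], [-0.002, 1.0, -0.0], [0.0, -0.0, -1.0]]
wrist_force: [-2.4, -0.7, 1.1]
opening: -0.0002
t: 5.92
tcp_pos: [0.5268, 0.0197, 0.0992]
orientation: [[-1.0, -0.002, -0.0], [-0.002, 1.0, -0.0], [0.0, -0.0, -1.0]]
wrist_force: [-1.9, -1.7, 0.3]
opening: -0.0002
t: 6.18
tcp_pos: [0.5291, 0.0199, 0.0992]
orientation: [[-1.0, -0.002, 0.0], [-0.002, 1.0, 0.0], [-0.0, 0.0, -1.0]]
wrist_force: [-0.8, -0.2, -0.8]
opening: 0.0004
```

```bash
python3 -m crank '[[[0.15,0,0],[0,0,0],0],[[0,0,0],[0,0,0],0]]'
python3 -m crank '[[[0.15,0,0],[0,0,0],0],[[0,0,0],[0,0,0],0]]'
python3 -m crank '[[[0.15,0,0],[0,0,0],0],[[0,0,0],[0,0,0],0]]'

```

```text
t: 6.42
tcp_pos: [0.5291, 0.02, 0.0992]
orientation: [[-1.0, -0.002, -0.002], [-0.002, 1.0, 0.0], [0.002, 0.0, -1.0]]
wrist_force: [-4.8, -1.2, 2.6]
opening: 0.0
t: 6.68
tcp_pos: [0.5292, 0.02, 0.0992]
orientation: [[-1.0, -0.002, -0.005], [-0.002, 1.0, -0.0], [0.005, -0.0, -1.0]]
wrist_force: [-8.9, -1.3, 5.4]
opening: -0.0002
t: 6.92
tcp_pos: [0.5292, 0.02, 0.0992]
orientation: [[-1.0, -0.002, -0.009], [-0.002, 1.0, -0.0], [0.009, -0.0, -1.0]]
wrist_force: [-11.4, -0.6, 7.8]
opening: -0.0002
```

```bash
python3 -m crank '[[[-2,0,0],[0,0,0],0],[[-2,0,0],[0,0,0],0],[[0,2.5,3],[0,0,0.18],0],[[0,4.5,3],[0,0,0.18],0],[[0,4.5,0],[0,0,0.18],0.8],[[0,4.5,0],[0,0,0.18],0.8],[[0,4.5,0],[0,0,0.18],0.8],[[0,4,0],[0,0,0.18],0.8]]'
python3 -m crank '[[[0,0,0],[0,0,0.18],0.8],[[0,0,0],[0,0,0.18],0.8],[[0,0,0],[0,0,0.15],0.8]]'
python3 - <<'E'
from h import *
from workcell import *
s=grab_frame('side');t=grab_frame('top')
cv2.imwrite('pics/p2.png',np.hstack([crop(s,130,250,110,110,3),crop(t,190,100,110,110,3)]))
cv2.imwrite('pics/p3.png',np.hstack([crop(t,100,160,70,70,5),crop(s,160,130,130,116,3)[:348] if 0 else crop(s,210,160,70,70,5)]))
E
```

```text
t: 7.92
tcp_pos: [0.4941, 0.2675, 0.1598]
orientation: [[-0.463, -0.886, 0.003], [-0.886, 0.463, 0.002], [-0.003, -0.001, -1.0]]
wrist_force: [0.2, -0.0, 0.3]
opening: 0.0682
t: 8.3
tcp_pos: [0.4942, 0.2661, 0.1595]
orientation: [[0.027, -1.0, 0.002], [-1.0, -0.027, 0.002], [-0.002, -0.002, -1.0]]
wrist_force: [1.1, -0.1, 0.2]
opening: 0.0684
```

View pics/p2.png

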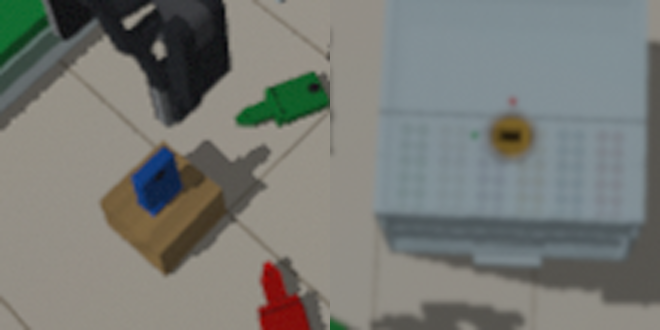

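View pics/p3.png

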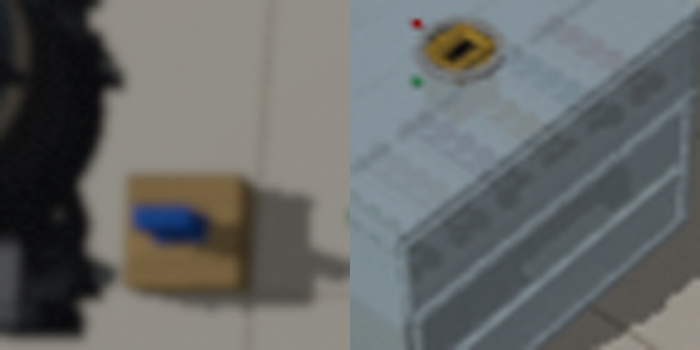

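```bash
python3 - <<'E'
from h import *
from workcell import *
T=sense()['tcp_pos']; print(proj('side',T)-[130,250])
# key blue & lock brass by colour, from frame
for n in('side','top'):
    im=grab_frame(n); h=cv2.cvtColor(im,cv2.COLOR_RGB2HSV)
    for nm,lo,hi,box in(('lock',(15,110,80),(30,255,255),(215,130,260,190)),('blue',(105,150,60),(130,255,255),(100,170,240,340))):
        m=cv2.inRange(h,lo,hi); k=np.zeros_like(m); k[box[1]:box[3],box[0]:box[2]]=1; m=m*k
        ys,xs=np.nonzero(m); print(n,nm,len(xs),xs.mean(),ys.mean(),xs.min(),xs.max(),ys.min(),ys.max())
        if nm=='lock': print(onz(n,((xs.min()+xs.max())/2,(ys.min()+ys.max())/2),.138), onz(n,(xs.mean(),ys.mean()),.138))
    for tg in('lock_mouth','key_head','key'):
        print(tg,[(np.round(d['uv'],1).tolist(),round(d['confidence'],2)) for d in pinpoint(tg,n)][:4])
# predicted key model silhouettes
for n in('side','top'):
    P=[[.495+a*.005,.265+b*.013,z] for z in(.034,.066) for a in(-1,1) for b in(-1,1)]
    q=proj(n,P); print(n,q.min(0),q.max(0),q.mean(0))
E
```

```text
[[43.9798428  24.65020765]]
side lock 71 231.61971830985917 169.05633802816902 225 238 165 173
[0.61081663 0.02099363 0.138     ] [0.61051519 0.02095688 0.138     ]
side blue 199 181.86934673366835 310.1457286432161 174 189 300 320
lock_mouth [([232.3, 166.8], 0.92)]
key_head [([228.5, 364.3], 0.92), ([227.1, 279.9], 0.88), ([183.2, 307.0], 0.64)]
key [([222.4, 349.1], 0.85), ([221.9, 283.2], 0.77), ([183.4, 315.6], 0.52)]
top lock 96 250.22916666666666 144.90625 244 256 139 150
[0.6088516  0.01904804 0.138     ] [0.60801852 0.01856764 0.138     ]
top blue 57 133.5438596491228 204.26315789473685 128 139 202 207
lock_mouth [([248.9, 146.5], 0.71), ([253.9, 148.5], 0.65)]
key_head [([133.2, 252.9], 0.8), ([137.9, 204.0], 0.65), ([186.7, 213.4], 0.53)]
key [([179.0, 208.6], 0.64), ([138.8, 245.7], 0.59), ([355.3, 209.6], 0.58), ([137.5, 202.7], 0.48)]
side [174.38532835 297.34957895] [192.4031587  320.67807328] [183.54601257 309.03868954]
top [125.52111464 200.64310974] [141.64304731 207.83394869] [133.6884255  204.27638361]
```

```bash
python3 -m crank '[[[0.1,0,-4],[0,0,0],0.5],[[0,0,-4],[0,0,0],0.5],[[0,0,-2.5],[0,0,0],0.5],[[0,0,-1.8],[0,0,0],0.5],[[0,0,0],[0,0,0],0.5]]'
python3 - <<'E'
from h import *
from workcell import *
s=grab_frame('side');cv2.imwrite('pics/p4.png',crop(s,130,250,110,110,5))
E
```

```text
t: 9.43
tcp_pos: [0.4931, 0.2644, 0.0348]
orientation: [[0.021, -1.0, -0.003], [-1.0, -0.021, -0.001], [0.001, 0.003, -1.0]]
wrist_force: [-0.1, -0.6, 0.9]
opening: 0.0426
```

View pics/p4.png

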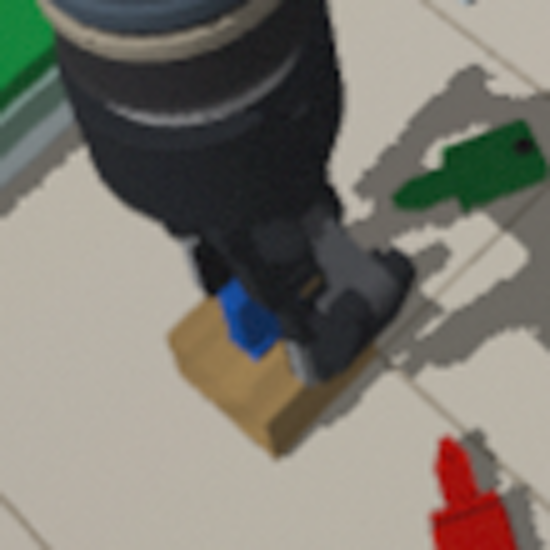

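```bash
python3 -m crank '[[[0.15,0.1,0.25],[0,0,-0.01],0.4],[[0,0,0],[0,0,0],0],[[0,0,0],[0,0,0],0],[[0,0,0],[0,0,0],0],[[0,0,0],[0,0,0],0]]' 60
python3 -c "
from workcell import *
s=sense();print(s['torque'],s['tcp_pos'])"
```

```text
t: 10.1
tcp_pos: [0.4972, 0.2664, 0.0406]
orientation: [[0.011, -1.0, 0.003], [-1.0, -0.011, 0.001], [-0.001, -0.003, -1.0]]
wrist_force: [0.5, 0.3, 5.0]
opening: 0.0091
[ 0.00810127 -0.05291648 -0.02182448] [0.49715736 0.26643136 0.04059993]
```

```bash
python3 -m crank '[[[0,0,1],[0,0,0],0],[[0,0,1.5],[0,0,0],0],[[0,0,2.5],[0,0,0],0],[[0,0,5],[0,0,0],0],[[0,0,5],[0,0,0],0],[[0,0,0],[0,0,0],0]]'
python3 - <<'E'
from h import *
from workcell import *
T=sense()['tcp_pos'];print(T)
s=grab_frame('side');cv2.imwrite('pics/p5.png',crop(s,140,190,90,90,6)); print(proj('side',T))
E
```

```text
t: 10.85
tcp_pos: [0.4985, 0.267, 0.1956]
orientation: [[0.011, -1.0, 0.01], [-1.0, -0.011, 0.004], [-0.004, -0.01, -1.0]]
wrist_force: [0.3, -0.7, 0.1]
opening: 0.009
[0.49849227 0.26702847 0.19556681]
[[167.47386423 259.6315656 ]]
```

View pics/p5.png

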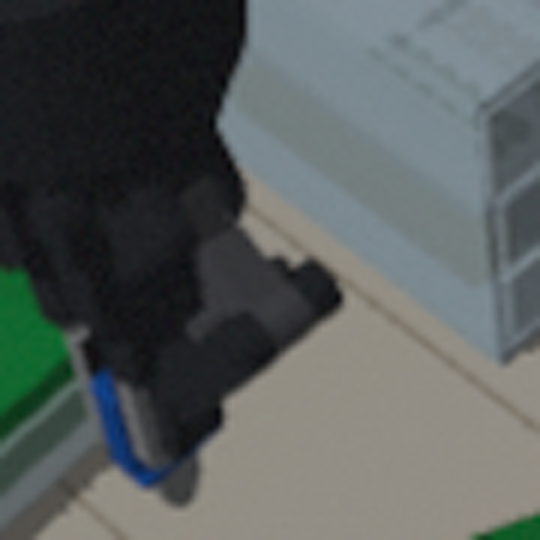

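```bash
python3 -m crank '[[[1.5,-4,1],[0,0,0],0],[[1.9,-4.2,0],[0,0,0],0],[[1.9,-4.2,0],[0,0,-0.012],0],[[1.9,-4.2,0],[0,0,0],0],[[1.9,-4.2,0],[0,0,0],0],[[1.9,-4.1,0],[0,0,0],0],[[0,0,0],[0,0,0],0],[[0,0,0],[0,0,0],0]]'
python3 - <<'E'
from h import *
from workcell import *
T=sense()['tcp_pos'];print(T,sense()['orientation'])
s=grab_frame('side');cv2.imwrite('pics/p6.png',crop(s,190,90,90,90,6)); print(proj('side',T))
t=grab_frame('top');cv2.imwrite('pics/p7.png',crop(t,190,90,110,110,5)); print(proj('top',T))
cv2.imwrite('pics/s6.png',cv2.cvtColor(s,cv2.COLOR_RGB2BGR))
E
```

```text
t: 11.9
tcp_pos: [0.6047, 0.0171, 0.1972]
orientation: [[-0.001, -1.0, -0.003], [-1.0, 0.001, 0.001], [-0.001, 0.003, -1.0]]
wrist_force: [-1.0, -0.4, -0.9]
opening: 0.009
[0.60469218 0.01711553 0.19722096] [[-1.01872382e-03 -9.99993475e-01 -3.46576381e-03]
 [-9.99999063e-01  1.01554878e-03  9.17751953e-04]
 [-9.14226312e-04  3.46669550e-03 -9.99993573e-01]]
[[234.03400738 146.3064269 ]]
[[251.08099273 137.88935192]]
```

View pics/p6.png

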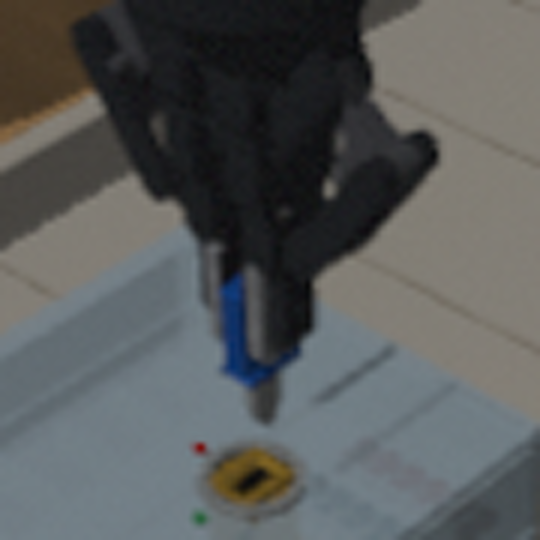

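View pics/p7.png

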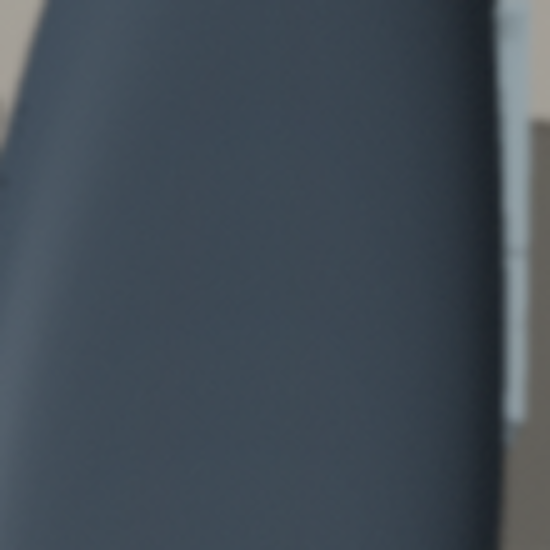

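```bash
cat > ov.py <<'E'
from h import *
def keyedges(o,Rk=np.eye(3)):
    E=[]
    def box(x,y,z0,z1,y0=None):
        y0=y if y0 is None else y0
        B=[(-x,-y0,z0),(x,-y0,z0),(x,y0,z0),(-x,y0,z0)];U=[(-x,-y,z1),(x,-y,z1),(x,y,z1),(-x,y,z1)]
        for i in range(4): E.extend([(B[i],B[(i+1)%4]),(U[i],U[(i+1)%4]),(B[i],U[i])])
    box(.0025,.006,-.024+.009,0); box(.0025,.006,-.024,-.015,.0015); box(.007,.012,0,.004); box(.005,.013,.004,.036)
    return [(o+Rk@np.array(a),o+Rk@np.array(b)) for a,b in E]
def draw(im,n,o,x,y,w,h,k,Rk=np.eye(3),col=(0,255,255)):
    c=crop(im,x,y,w,h,k)
    for a,b in keyedges(np.array(o),Rk):
        p=proj(n,[a,b]); p=(p+.5-[x,y])*k
        cv2.line(c,tuple(int(v) for v in p[0]),tuple(int(v) for v in p[1]),col,1,cv2.LINE_AA)
    return c
E
python3 - <<'E'
from ov import *
s=cv2.imread('pics/s6.png')[...,::-1]
T=np.array([.6047,.0171,.1972])
a=draw(s,'side',T-[0,0,.0075],205,130,50,60,7)
b=draw(s,'side',T-[0,0,.0105],205,130,50,60,7)
cv2.imwrite('pics/ov1.png',np.hstack([a,b]))
E
```

```text
(no output)
```

View pics/ov1.png

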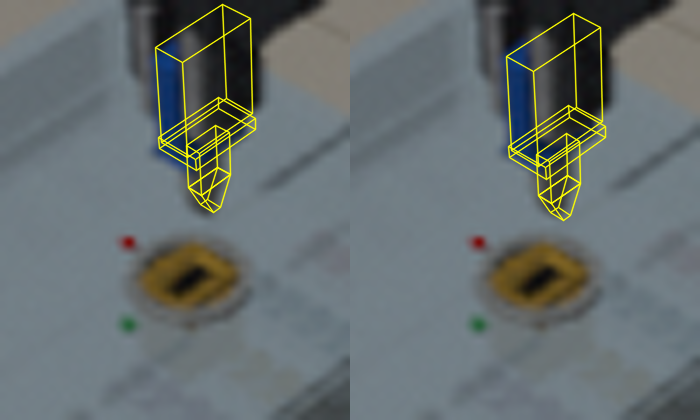

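```bash
python3 -m crank '[[[0.48,0.27,-1],[0,0,0],0],[[0,0,-1],[0,0,0],0],[[0,0,0],[0,0,0],0],[[0,0,0],[0,0,0],0]]'
python3 - <<'E'
from ov import *
from workcell import *
T=sense()['tcp_pos'];print(T,sense()['joint_pos'])
s=grab_frame('side');cv2.imwrite('pics/s7.png',cv2.cvtColor(s,cv2.COLOR_RGB2BGR))
a=crop(s,205,130,50,60,7)
b=draw(s,'side',T-[-.0008,-.0008,.0105],205,130,50,60,7)
for z,r in((.138,.0135),):
    P=np.array([[.6107+x,.021+y,.138] for x,y in((-.0033,-.007),(.0033,-.007),(.0033,.007),(-.0033,.007))])
    q=((proj('side',P)+.5-[205,130])*7).astype(int); cv2.polylines(b,[q.reshape(-1,1,2)],True,(0,255,0),1)
cv2.imwrite('pics/ov2.png',np.hstack([a,b]))
E
```

```text
t: 12.5
tcp_pos: [0.6103, 0.0197, 0.1786]
orientation: [[-0.0, -1.0, -0.001], [-1.0, 0.0, -0.0], [0.0, 0.001, -1.0]]
wrist_force: [0.2, -0.5, -0.8]
opening: 0.0087
[0.61034672 0.0197464  0.17858386] [-7.73898268e-02  2.68192430e-01  2.41344788e-01  1.54447718e+00
 -7.99498515e-05 -1.64786461e+00]
```

View pics/ov2.png

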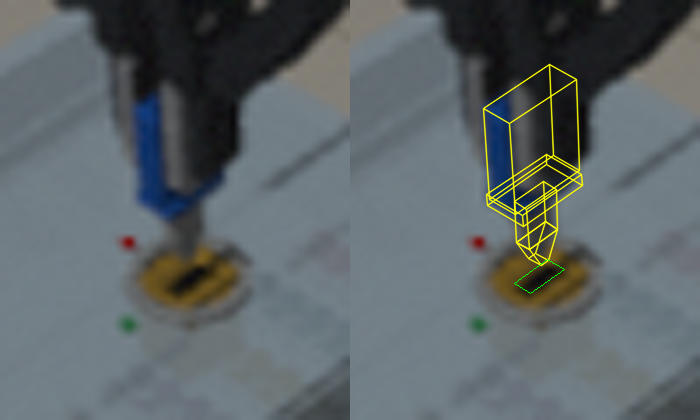

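```bash
python3 -m crank '[[[0,0,-0.4],[0,0,0],0],[[0,0,-0.4],[0,0,0],0],[[0,0,0],[0,0,0],0]]'
python3 -m crank '[[[0,0,-0.3],[0,0,0],0],[[0,0,0],[0,0,0],0]]'
```

```text
t: 12.92
tcp_pos: [0.6102, 0.0195, 0.1702]
orientation: [[-0.001, -1.0, -0.001], [-1.0, 0.001, 0.0], [-0.0, 0.001, -1.0]]
wrist_force: [-0.2, 0.9, -0.8]
opening: 0.0091
t: 13.18
tcp_pos: [0.6101, 0.0196, 0.1673]
orientation: [[-0.001, -1.0, -0.001], [-1.0, 0.001, 0.0], [-0.0, 0.001, -1.0]]
wrist_force: [-1.7, -0.5, 0.0]
opening: 0.0092
```

```bash
python3 -m crank '[[[-0.03,0,-0.3],[0,0,0],0],[[0,0,0],[0,0,0],0]]' 110
python3 -m crank '[[[0,0,-0.2],[0,0,0],0],[[0,0,0],[0,0,0],0]]'
python3 -m crank '[[[0,0,-0.2],[0,0,0],0],[[0,0,0],[0,0,0],0]]'
```

```text
t: 13.42
tcp_pos: [0.61, 0.0196, 0.1643]
orientation: [[-0.001, -1.0, -0.001], [-1.0, 0.001, 0.0], [-0.0, 0.001, -1.0]]
wrist_force: [-1.6, -0.6, -1.2]
opening: 0.0079
t: 13.68
tcp_pos: [0.6101, 0.0196, 0.1625]
orientation: [[-0.001, -1.0, -0.001], [-1.0, 0.001, 0.0], [-0.0, 0.001, -1.0]]
wrist_force: [-2.1, -0.0, -0.7]
opening: 0.0079
t: 13.92
tcp_pos: [0.61, 0.0196, 0.1605]
orientation: [[-0.001, -1.0, -0.001], [-1.0, 0.001, 0.0], [-0.0, 0.001, -1.0]]
wrist_force: [-2.8, -0.1, -0.5]
opening: 0.0081
```

```bash
python3 -m crank '[[[-0.1,0.1,-0.1],[0,0,0.04],0],[[0,-0.2,-0.1],[0,0,-0.08],0],[[0,0.1,0],[0,0,0.04],0]]'
python3 -m crank '[[[0,0.1,-0.1],[0,0,0.04],0],[[0,-0.2,-0.1],[0,0,-0.08],0],[[0,0.2,-0.1],[0,0,0.08],0],[[0,-0.1,0],[0,0,-0.04],0]]'
```

```text
t: 14.3
tcp_pos: [0.6099, 0.0194, 0.1589]
orientation: [[-0.0, -1.0, 0.001], [-1.0, 0.0, -0.0], [0.0, -0.001, -1.0]]
wrist_force: [-0.8, -0.6, 0.3]
opening: 0.008
t: 14.8
tcp_pos: [0.6099, 0.019, 0.1567]
orientation: [[-0.001, -1.0, 0.002], [-1.0, 0.001, -0.001], [0.001, -0.002, -1.0]]
wrist_force: [-1.8, -0.0, 3.3]
opening: 0.0078
```

Contact with the pins begins; continue wiggling down.

```bash
python3 -m crank '[[[0,0.1,-0.15],[0,0,0.05],0],[[0,-0.2,-0.15],[0,0,-0.1],0],[[0,0.2,-0.15],[0,0,0.1],0],[[0,-0.1,0],[0,0,-0.05],0]]'
python3 -m crank '[[[0,0.1,-0.15],[0,0,0.05],0],[[0,-0.2,-0.15],[0,0,-0.1],0],[[0,0.2,-0.15],[0,0,0.1],0],[[0,-0.1,0],[0,0,-0.05],0]]'
```

```text
t: 15.3
tcp_pos: [0.6099, 0.0197, 0.1532]
orientation: [[-0.001, -1.0, 0.003], [-1.0, 0.001, -0.0], [-0.0, -0.003, -1.0]]
wrist_force: [-2.8, 0.7, 3.6]
opening: 0.0081
t: 15.8
tcp_pos: [0.6099, 0.0199, 0.1487]
orientation: [[-0.001, -1.0, 0.003], [-1.0, 0.001, 0.0], [-0.0, -0.003, -1.0]]
wrist_force: [-2.8, 1.3, 3.9]
opening: 0.0078
```

```bash
python3 -m crank '[[[0,0.1,-0.15],[0,0,0.05],0],[[0,-0.2,-0.1],[0,0,-0.1],0],[[0,0.1,0],[0,0,0.05],0],[[0,0,0],[0,0,0],0]]'
python3 - <<'E'
from ov import *
from workcell import *
T=sense()['tcp_pos'];print(T,sense()['torque'])
s=grab_frame('side');cv2.imwrite('pics/s8.png',cv2.cvtColor(s,cv2.COLOR_RGB2BGR))
a=crop(s,205,140,50,50,7)
b=draw(s,'side',np.array([.6107,.021,.138]),205,140,50,50,7)
cv2.imwrite('pics/ov3.png',np.hstack([a,b]))
E
```

```text
t: 16.3
tcp_pos: [0.6099, 0.0198, 0.1487]
orientation: [[0.0, -1.0, 0.004], [-1.0, -0.0, -0.0], [0.0, -0.004, -1.0]]
wrist_force: [-6.4, 0.8, 12.5]
opening: 0.0078
[0.6098903  0.0198182  0.14865747] [0.12639398 1.4047891  0.02894917]
```

View pics/ov3.png

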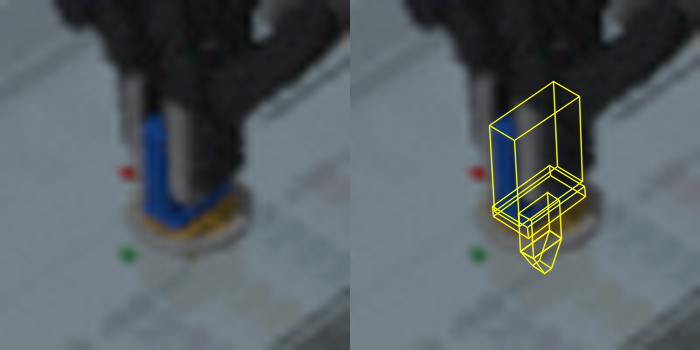

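```bash
python3 -m crank '[[[-0.1,0,0.1],[0,0,0],0],[[0,0,0],[0,0,-0.15],0],[[0,0,0],[0,0,-0.15],0],[[0,0,0],[0,0,0],0]]'
python3 -c "
from workcell import *
s=sense();print(s['torque'],s['joint_pos'][5])"
```

```text
t: 16.85
tcp_pos: [0.6099, 0.0196, 0.1487]
orientation: [[-0.297, -0.955, 0.006], [-0.955, 0.297, -0.0], [-0.002, -0.005, -1.0]]
wrist_force: [-2.3, 0.9, 8.0]
opening: 0.0077
[ 0.09161322  0.60342043 -0.0155916 ] -1.347405453311096
```

```bash
python3 -m crank '[[[0,0,0],[0,0,-0.16],0],[[0,0,0],[0,0,-0.16],0],[[0,0,0],[0,0,-0.16],0],[[0,0,0],[0,0,0],0]]'
python3 -m crank '[[[0,0,0],[0,0,-0.16],0],[[0,0,0],[0,0,-0.16],0],[[0,0,0],[0,0,-0.16],0],[[0,0,0],[0,0,-0.16],0],[[0,0,0],[0,0,0],0]]'
python3 - <<'E'
from ov import *
from workcell import *
st=sense();print(st['torque'],st['joint_pos'][5])
s=grab_frame('side')
cv2.imwrite('pics/p9.png',crop(s,190,120,80,80,7))
E
```

```text
t: 17.35
tcp_pos: [0.6099, 0.0193, 0.1487]
orientation: [[-0.704, -0.71, 0.005], [-0.71, 0.704, -0.001], [-0.003, -0.004, -1.0]]
wrist_force: [-2.6, -0.2, 8.6]
opening: 0.0082
t: 17.98
tcp_pos: [0.6096, 0.0197, 0.1487]
orientation: [[-0.989, -0.149, 0.005], [-0.149, 0.989, -0.0], [-0.005, -0.001, -1.0]]
wrist_force: [-3.5, -0.1, 9.4]
opening: 0.0078
[0.12619608 0.81171927 0.05276026] -0.22743750326916506
```

View pics/p9.png

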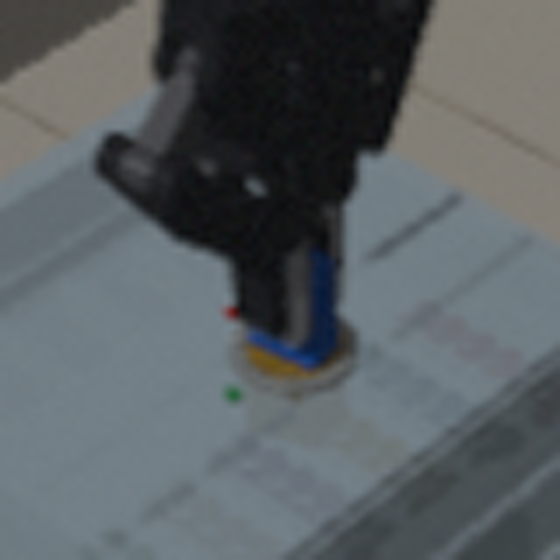

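```bash
python3 -m crank '[[[0,0,0],[0,0,-0.15],0],[[0,0,0],[0,0,-0.05],0],[[0,0,0],[0,0,0],0]]'
python3 -c "
from workcell import *
s=sense();print(s['torque'],s['joint_pos'][5])"
python3 -m crank '[[[0,0,0],[0,0,-0.05],0],[[0,0,0],[0,0,0],0]]'
python3 -c "
from workcell import *
s=sense();print(s['torque'],s['joint_pos'][5])"
python3 -m crank '[[[0,0,0],[0,0,-0.05],0],[[0,0,0],[0,0,0],0]]'
python3 -c "
from workcell import *
s=sense();print(s['torque'],s['joint_pos'][5])"
```

```text
t: 18.4
tcp_pos: [0.6096, 0.0196, 0.1487]
orientation: [[-0.999, 0.05, 0.005], [0.05, 0.999, -0.0], [-0.005, -0.0, -1.0]]
wrist_force: [-3.0, 0.5, 9.0]
opening: 0.008
[0.09288514 0.81863059 0.02339614] -0.028131529110671995
t: 18.65
tcp_pos: [0.6096, 0.0196, 0.1487]
orientation: [[-0.995, 0.099, 0.005], [0.099, 0.995, -0.0], [-0.005, 0.0, -1.0]]
wrist_force: [-3.0, 0.3, 8.7]
opening: 0.0079
[0.10438604 0.78106765 0.05682917] 0.02184867601716201
t: 18.9
tcp_pos: [0.6096, 0.0196, 0.1487]
orientation: [[-0.989, 0.149, 0.005], [0.149, 0.989, -0.0], [-0.005, 0.0, -1.0]]
wrist_force: [-3.0, 0.8, 8.4]
opening: 0.0081
[0.0336758  0.76675292 0.06097298] 0.07186026144424747
```

```bash
python3 -m crank '[[[0,0,0],[0,0,-0.04],0],[[0,0,0],[0,0,0],0]]'
python3 - <<'E'
from ov import *
from workcell import *
for i in range(5):
    s=grab_frame('side'); st=sense();print(st['torque'][2],st['joint_pos'][5])
cv2.imwrite('pics/p10.png',crop(s,200,130,60,60,9))
E
```

```text
t: 19.15
tcp_pos: [0.6096, 0.0196, 0.1487]
orientation: [[-0.982, 0.188, 0.005], [0.188, 0.982, -0.0], [-0.005, 0.001, -1.0]]
wrist_force: [-3.3, 0.3, 9.0]
opening: 0.0077
0.09706810077642465 0.1116194998450042
0.05352256652671059 0.11155989073415962
0.08921514190373958 0.11155203384166594
0.044146659683328066 0.1115386972931521
0.07159999774927732 0.11156211087032028
```

View pics/p10.png

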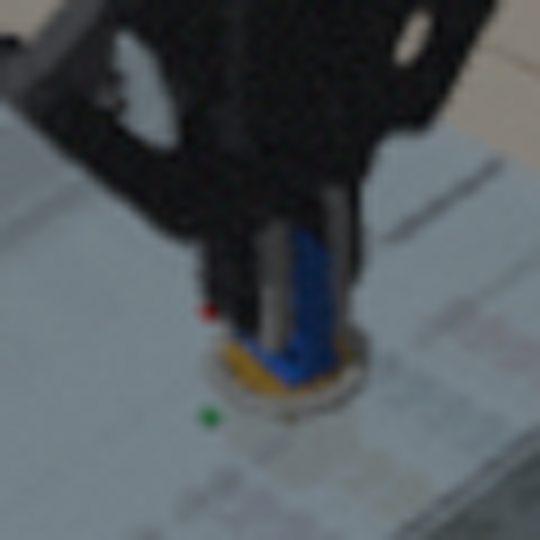

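```bash
cat > tq.py <<'E'
from workcell import *
import numpy as np
v=[]
for i in range(6):
    grab_frame('side'); s=sense(); v.append(s['torque'][2])
print('tz',np.mean(v),np.std(v)/6**.5,s['joint_pos'][5],s['wrist_force'])
E
python3 -m crank '[[[0,0,0],[0,0,-0.04],0],[[0,0,0],[0,0,0],0]]'; python3 tq.py
python3 -m crank '[[[0,0,0],[0,0,-0.04],0],[[0,0,0],[0,0,0],0]]'; python3 tq.py
```

```text
t: 19.65
tcp_pos: [0.6096, 0.0195, 0.1487]
orientation: [[-0.974, 0.228, 0.005], [0.228, 0.974, -0.0], [-0.005, 0.001, -1.0]]
wrist_force: [-3.9, -0.7, 9.2]
opening: 0.0079
tz 0.06834047146723594 0.011627682919019828 0.15154442091444956 [-3.95286071  0.32818577  8.61546137]
t: 20.2
tcp_pos: [0.6096, 0.0195, 0.1487]
orientation: [[-0.964, 0.266, 0.005], [0.266, 0.964, -0.0], [-0.005, 0.001, -1.0]]
wrist_force: [-2.5, 0.3, 9.1]
opening: 0.0078
tz 0.16077692046024236 0.006678277380369339 0.19123335102572642 [-3.17704485  0.53897735  8.45834173]
```

```bash
python3 -m crank '[[[0,0,0],[0,0,0],0],[[0,0,0],[0,0,0],0],[[0,0,0],[0,0,0],0],[[0,0,0],[0,0,0],0]]'; python3 tq.py
python3 - <<'E'
from ov import *
from workcell import *
s=grab_frame('side')
r=np.array(cv2.Rodrigues(np.array([0,0,-1.65]))[0])
cv2.imwrite('pics/p11.png',np.hstack([crop(s,205,140,50,50,7),draw(s,'side',np.array([.6107,.021,.138]),205,140,50,50,7,r)]))
cv2.imwrite('pics/p12.png',cv2.cvtColor(s,cv2.COLOR_RGB2BGR))
E
```

```text
t: 21.0
tcp_pos: [0.6096, 0.0195, 0.1487]
orientation: [[-0.964, 0.266, 0.005], [0.266, 0.964, -0.0], [-0.005, 0.001, -1.0]]
wrist_force: [-3.4, -0.6, 9.0]
opening: 0.0079
tz 0.16787541144924614 0.008744103676221025 0.1912303555221317 [-3.61540791  0.23319244  8.72909945]
```

View pics/p11.png

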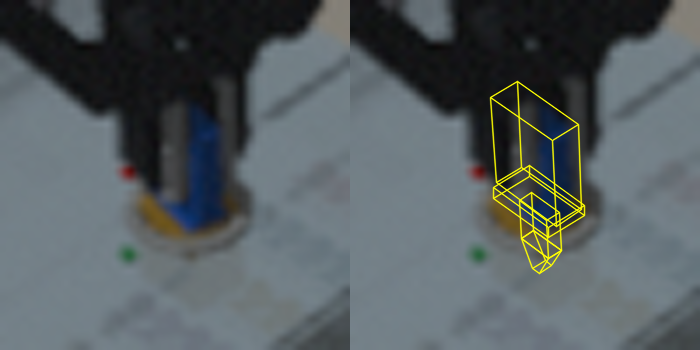

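View pics/p12.png

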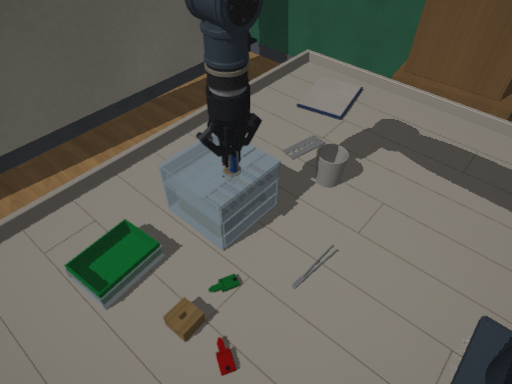

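```bash
python3 -c "
from workcell import *
print(close_job()); s=sense(); print(s['t'],s['tcp_pos'],s['torque'][2],s['opening'])"
```

```text
the job is handed in; nothing more can be done
None
the job is handed in; nothing more can be done
```

The job was handed in at about 21 s, with the arm still gripping the key in the lock and holding it turned; no verdict was reported.

- **Drawer:** I pushed it to its hard stop. The TCP stopped moving at x = 0.529 m while the push force rose to about 11 N, and the pictures afterwards show it flush.
- **Key in the lock:** I took the blue key from the block and wiggled it down past the pins. It stopped where the collar should meet the lock's face (TCP z = 0.1487 m, up to 12.5 N), and the key model drawn over the side picture matched a fully seated key.
- **Turn:** I turned the tool about 1.84 rad clockwise. The torque then jumped from about 0.07 to 0.16 N m and stayed there, so I take the lock to be at its end stop of 1.6 rad.
- **Other objects:** The last side picture shows the cup, tweezers, gauge and trays where they were.

- **Not confirmed directly:** The lock's own angle could not be seen, because the gripper hid the lock from the top camera. Tool travel was about 0.24 rad more than the stop angle. The key's 0.13 rad of play explains part of that; the rest would have to be give or a starting angle offset in the grip.

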